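# Turn an agar plate over into the incubator tray

### The arm

A 6-joint arm with a two-finger parallel gripper is mounted at the origin on a cart in front of the work surface, level with it; the furniture and walls round the work are solid. World frame = base frame: x ahead of the robot, y to its left, z up, the work surface at z = 0. Lengths are in m, angles in rad, forces in N, time in s.
With the tool pointing down it reaches from about 0.3 to 0.875 m from the base axis. Payload 6.4 kg.
Tool frame: the origin (TCP) lies midway between the tips of the shut fingers; the grasp point (between the pads) lies 19 mm behind it; z points along the fingers, y is the line along which they close (so a half turn about z gives the same grasp; the last joint's range is limited). The gripper opens to 85 mm and grips with 20 to 120 N. Pads are 22 mm wide; open, the fingers measure 114 mm over their backs; the gripper's body (76 mm by 85 mm) begins 54 mm behind the grasp point. The pads swing forward as they close: fully open they stand 13 mm farther back than shut.
Start: joints at [-1.345, 0.181, 1.607, -0, 1.354, -0.206], TCP at [0.241, -0.522, 0.231] pointing down, gripper open.
Joint ranges: [-2.99, 2.99], [-0.89, 2.07], [0.3, 2.58], [-1.14, 4.28], [0, 2.63], [-3.12, 3.12]. Speed limits (rad/s): [2.57, 2.57, 3.01, 3.14, 3.14, 3.14].

### API

Orientations are given as a unit quaternion [w, x, y, z].
In Python, from bench import sensors, vision, ctrl gives the robot as it stands.
- The arm moves only by the tool carry_out, never from a script. Its argument "deltas" is text: rows parted by semicolons, each of 7 numbers parted by spaces: the shift along the tool's x, y, z in mm, then the turn, a rotation vector about the tool's x, y, z in rad, then the closure, from 0 (fully open) to 1 (shut). In form: tx ty tz ax ay az claw; .... A call has 1 to 12 rows; each row is the pose to reach, as a shift and turn from the pose commanded when the call began, along the tool's axes at that moment; what a row does not reach only later rows make up. A row lasts 1/8 s, in which the tool goes at most 62.5 mm and 10.7 degrees, less where a joint would pass 70% of its speed; a pose out of reach is approached as far as the arm can. A call with a gripper value outside its range is refused whole. The fingers move at their own pace and stop on an object; the grip force is fixed at half the most. Time passes only in rows, so rows that repeat a pose let the fingers close. It gives the time, the measured TCP pose, the force, the opening and the grip force at its end, in the units of the state.
- sensors.get_obs(): the state, without advancing time (a new reading comes with each control period).
- vision.camera(name): name is "scene" or "top" or "wrist"; returns the picture (400x640x3 uint8, blue, green, red); there is no depth.
- vision.camera_model(name): a dict with "K" (3x3 intrinsics, pixels), "extrinsics" (4x4, takes a point from world to camera coordinates); the wrist camera has in their place "hand_eye" (4x4, takes a point from camera to tool coordinates, whose origin is the TCP and whose axes are the flange's). Camera axes: x right, y down, z forward; pixel columns grow to the right and rows downward; lengths in m; the calibration is good to about 2 mm. The wrist camera is an equidistant fisheye: a pixel r from the principal point sees the ray r / f radians off the axis. A picture is of the moment at which its call begins: read the wrist's pose just before it. camera_model takes no time and is no camera call.
- ctrl.hand_in(): hands the job in; it is judged then, once.
The state is a dict: "time_s": time; "q": joint angles; "dq": joint speeds; "joint_efforts": joint torques, N m; "eef_pos": TCP position; "eef_rot": TCP orientation; "wrist_force": force on the tool from outside, world axes, zero at the start; "torque": the same for the moment, N m; "opening": opening from 0.0 (shut) to 1.0 (fully open); "grasp_force": force on a finger pad.
Only numpy, scipy, OpenCV 4.12 (cv2) and the standard library are available. Lean on these libraries where they do the work, as an engineer would, in place of code of your own. Each camera call takes 0.05 s, during which the arm holds its last target. There are 200 camera calls.

### The job

Agar plates go into the incubator upside down. Using only gentle pushes of the fingertips, without pinching the plate or picking it up, slide the right-way-up plate in front of the steel tray against the middle of the tray's low front lip, then push its near edge up and over so that it tips up on the lip and turns right over into the tray. Finally push it, lying flat upside down, back against the tray's rear wall between the two plates already there, leave those two where they are, and take the fingers away.

Things in the scene. Friction and masses are not known exactly. Their poses are not given: they have to be found in the camera images.
- plate: Agar plate to turn over: clear round petri dish, smooth beige agar, lid and base held together, 57 mm across, 14 mm high, about 30 g; lid wall (57 mm) from 4 to 14 mm up, base 52 mm across. Origin: centre of the underside (agar side); z axis: from there to the lid, up at first, down once turned over. Starts flat on the bench 17 to 52 mm clear of the lip, its centre up to 35 mm off the middle.
- plate_left: Agar plate of the same size, already upside down in the tray (its dotted beige underside on top), touching or nearly touching the rear wall, about 68 mm from the middle on the tray's +y side. Origin: centre of that underside, now on top. Loose; leave it there.
- plate_right: Agar plate of the same size, already upside down in the tray (its dotted beige underside on top), touching or nearly touching the rear wall, about 68 mm from the middle on the tray's -y side. Origin: centre of that underside, now on top. Loose; leave it there.
- tray: Steel tray that does not shift, 100 mm deep (x), 212 mm wide (y), wire handles at the ends. Origin: centre of the underside, on the bench. x: horizontal, from front lip to rear wall, away from the robot; y: along the lip to the left. Floor 4 mm up. Front lip 4 mm thick, 9 mm high, outer face at x = -0.0505. Rear wall 20 mm high, inner face at x = +0.0465. Sides 9 mm high in front, 20 mm behind.
- lip (a point): Middle of the front lip: top of its rolled edge, at the outer face, 9 mm above the bench. The plate's far edge catches here. The plate is rough: a fingertip pressed lightly against its near side drags that side up as it rises, and forward on top once it stands on edge; 10 to 30 degrees past upright it falls over into the tray.
- bay (a point): Middle of the free place, on the tray floor: here lies the centre of the plate when it touches the rear wall midway between the other two. About 10 mm are free there on either side of it.
Things that resemble listed ones, but are neither listed nor needed, are in the scene too. What is shaped like the plate but pink or turquoise is not meant.

How it is judged:
By the outcome, as a careful person would: the job done as asked, in the order asked, and still so for the second after the job is handed in, with the robot touching nothing.
It also fails if it takes over 69 s, if anything falls off the work surface, if the arm or the gripper's body presses on something with over 40 N, if the wrist force passes 120 N, or if a joint passes its speed limit or range.

## Working session

There is one attempt and no reset: what is moved stays moved. The work goes in short steps, Python scripts to look and compute and a tool call to move; the robot and the scene stay as the last step left them, time stands still between calls to the robot, and variables do not carry over. Pictures are saved under pics/ and viewed, at most 10 in all, crops included, and the job is handed in when it is done.

Besides the shell and the picture viewer there is one more tool, called after "Request:" as name(argument=value, ...) on one line, values as JSON. carry_out: Moves the arm, as the interface text tells. Its arguments: {"type":"object","properties":{"deltas":{"type":"string"}},"required":["deltas"]}

```bash
mkdir -p pics
cat > h.py <<'E'
import numpy as np, cv2
from bench import sensors, vision, ctrl
def pix2w(name,u,v,z):
    m=vision.camera_model(name);K=np.array(m["K"]);E=np.array(m["extrinsics"])
    R,t=E[:3,:3],E[:3,3];c=-R.T@t
    d=R.T@np.linalg.solve(K,[u,v,1.]);return c+d*(z-c[2])/d[2]
def w2pix(name,p):
    m=vision.camera_model(name);K=np.array(m["K"]);E=np.array(m["extrinsics"])
    q=K@(E[:3,:3]@np.array(p)+E[:3,3]);return q[:2]/q[2]
E
python3 - <<'E'
from h import *
for n in("top","scene"):
    cv2.imwrite(f"pics/{n}0.png",vision.camera(n))
    m=vision.camera_model(n);E=np.array(m["extrinsics"]);print(n,-E[:3,:3].T@E[:3,3],E[:3,:3].round(2).tolist(),m["K"])
o=sensors.get_obs();print(o["time_s"],o["eef_pos"],o["eef_rot"])
E
```

```text
top [0.397924   0.12366786 0.8835386 ] [[-0.02, -1.0, 0.01], [-0.98, 0.02, -0.19], [0.19, -0.01, -0.98]] [[404.9126921    0.         312.3505554 ]
 [  0.         404.9126921  203.64465889]
 [  0.           0.           1.        ]]
scene [ 0.02940742 -0.43578468  0.40081623] [[0.75, -0.66, 0.01], [-0.27, -0.32, -0.91], [0.6, 0.68, -0.42]] [[450.09512317   0.         322.48509705]
 [  0.         450.09512317 194.3208045 ]
 [  0.           0.           1.        ]]
0.1 [ 0.24054407 -0.52173987  0.23050414] [-7.67148114e-04  9.76784649e-01  2.14222223e-01 -2.28179806e-05]
```

View pics/top0.png

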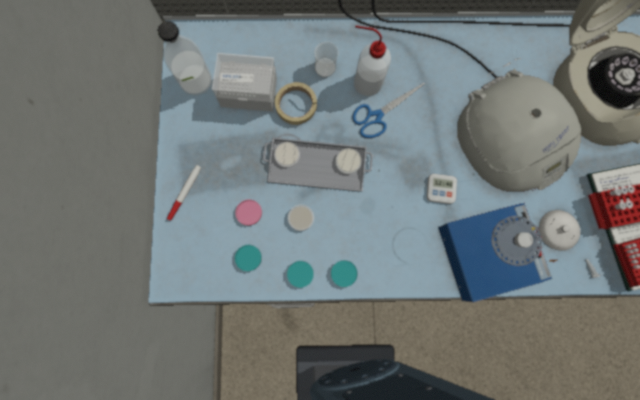

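View pics/scene0.png

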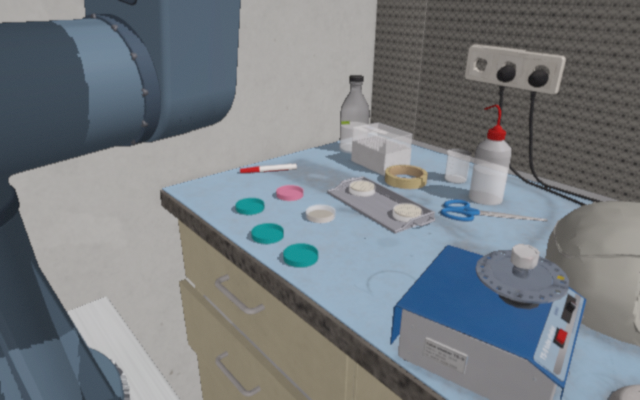

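The top view shows the tray at about (318,165), the beige plate at (300,218), and the decoys in pink and turquoise. I'll enlarge that area.

Run:
```python
from h import *
i=cv2.imread("pics/top0.png")[130:240,250:380]
cv2.imwrite("pics/c1.png",cv2.resize(i,None,fx=6,fy=5.4,interpolation=cv2.INTER_CUBIC)) if 0 else cv2.imwrite("pics/c1.png",cv2.resize(i,None,fx=5,fy=5,interpolation=cv2.INTER_CUBIC))
```

```text
(no output)
```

View pics/c1.png

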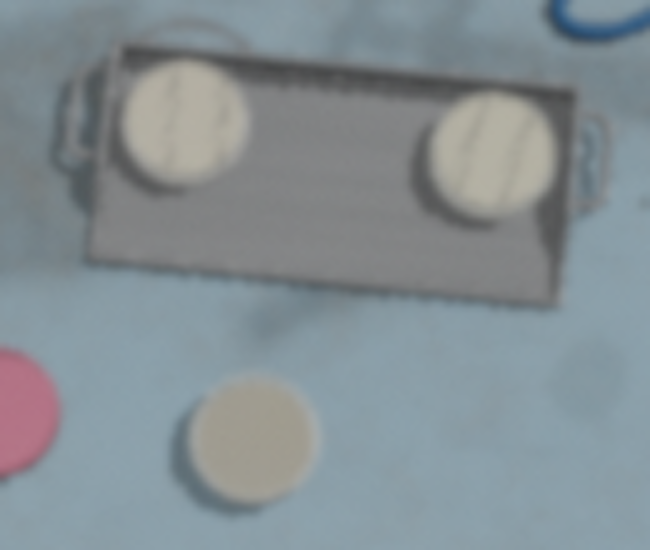

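Crop pixels: lip ends are (88,263) and (557,303), rear corners (122,48) and (575,90). The plate is at (254,438), and the placed plates are at (185,122) and (493,155).

Run:
```python
from h import *
P=lambda u,v,z:pix2w("top",250+(u+.5)/5-.5,130+(v+.5)/5-.5,z)
fl,fr,rl,rr=P(88,263,.009),P(557,303,.009),P(122,48,.02),P(575,90,.02)
pl=P(254,438,.014);a,b=P(185,122,.018),P(493,155,.018)
y=(fl-fr);y[2]=0;print("w",np.linalg.norm(y), np.linalg.norm(rl-rr),np.linalg.norm(((fl-rl)+(fr-rr))/2))
y2=rl-rr;y3=a-b
for v in(y,y2,y3):print("yaw",np.degrees(np.arctan2(-v[0],v[1])))
print(fl,fr,rl,rr,"plate",pl,a,b)
yaw=np.mean([np.arctan2(-v[0],v[1]) for v in(y,y2)])
X=np.array([np.cos(yaw),np.sin(yaw)]);Y=np.array([-X[1],X[0]])
c=(fl+fr+rl+rr)[:2]/4
print("c",c,"lipmid",(fl+fr)/2)
for p in(pl,a,b,fl,fr,rl,rr):print(((p[:2]-c)@X).round(4),((p[:2]-c)@Y).round(4))
m=vision.camera_model("wrist");print(m)
```

```text
w 0.20888926721229079 0.20358045414592865 0.09707896408273083
yaw -5.941543787254865
yaw -6.4557136276933775
yaw -7.281767783942183
[0.61777583 0.21543283 0.009     ] [0.59615292 0.00766571 0.009     ] [0.71394465 0.19941626 0.02      ] [ 0.69105504 -0.0028733   0.02      ] plate [0.53704892 0.14252734 0.014     ] [0.67954404 0.17149795 0.018     ] [0.66205324 0.03461531 0.018     ]
c [0.65473211 0.10491038] lipmid [0.60696438 0.11154927 0.009     ]
-0.1211 0.0247
0.0175 0.0689
0.0149 -0.0691
-0.0487 0.1059
-0.0477 -0.103
0.0487 0.1003
0.0477 -0.1032
{'K': array([[309.70691629,   0.        , 318.80034717],
       [  0.        , 309.70691629, 196.06993277],
       [  0.        ,   0.        ,   1.        ]]), 'hand_eye': array([[ 1.00696342e-03, -9.59214976e-01, -2.82675814e-01,
         7.20257654e-02],
       [ 9.99999341e-01,  1.12198240e-03, -2.45014103e-04,
        -9.58282607e-04],
       [ 5.52178486e-04, -2.82675381e-01,  9.59215473e-01,
        -1.42648183e-01],
       [ 0.00000000e+00,  0.00000000e+00,  0.00000000e+00,
         1.00000000e+00]])}
```

```bash
cat >> h.py <<'E'
from scipy.spatial.transform import Rotation as Ro
YAW=np.radians(-6.2);C=np.array([0.6547,0.1049])
TX=np.array([np.cos(YAW),np.sin(YAW)]);TY=np.array([-TX[1],TX[0]])
def t2w(x,y):return C+x*TX+y*TY
def w2t(p):p=np.array(p[:2])-C;return np.array([p@TX,p@TY])
def pose():
    o=sensors.get_obs();q=o["eef_rot"];return np.array(o["eef_pos"]),Ro.from_quat([q[1],q[2],q[3],q[0]])
def delta(x,y,z,yaw,p=None,R=None):
    if p is None:p,R=pose()
    T=Ro.from_matrix(np.array([[np.cos(yaw),np.sin(yaw),0],[np.sin(yaw),-np.cos(yaw),0],[0,0,-1]]))
    print((1000*R.inv().apply(np.array([x,y,z])-p)).round(1),(R.inv()*T).as_rotvec().round(3))
E
python3 - <<'E'
from h import *
y=np.radians(-37);delta(.493,.1755,.12,y);delta(.493,.1755,.006,y)
E
```

```text
[ 521.  -527.4  111.4] [-2.000e-03  1.000e-03  1.078e+00]
[ 521.  -527.3  225.4] [-2.000e-03  1.000e-03  1.078e+00]
```

Request:
carry_out(deltas="521 -527.4 111 -0.002 0.001 1.078 0.65;521 -527.4 111 -0.002 0.001 1.078 0.65;521 -527.4 111 -0.002 0.001 1.078 0.65;521 -527.4 111 -0.002 0.001 1.078 0.65;521 -527.4 111 -0.002 0.001 1.078 0.65;521 -527.4 111 -0.002 0.001 1.078 0.65;521 -527.4 111 -0.002 0.001 1.078 0.65;521 -527.4 111 -0.002 0.001 1.078 0.65;521 -527.4 111 -0.002 0.001 1.078 0.65;521 -527.4 111 -0.002 0.001 1.078 0.65;521 -527.4 111 -0.002 0.001 1.078 0.65;521 -527.4 111 -0.002 0.001 1.078 0.65")

```text
time_s: 1.6
eef_pos: [0.4865, 0.1578, 0.1229]
eef_rot: [0.001, 0.948, -0.317, 0.001]
wrist_force: [0.1, -0.6, 0.5]
opening: 0.349
grasp_force: 0.0
```

Run:
```python
from h import *
y=np.radians(-37);delta(.493,.1755,.12,y);delta(.493,.1755,.006,y);print(pose()[0],sensors.get_obs()["opening"])
```

```text
[ -5.5 -18.1   2.9] [ 0.001 -0.002 -0.   ]
[ -5.7 -18.2 116.9] [ 0.001 -0.002 -0.   ]
[0.48650806 0.15778415 0.12290111] 0.349156505293509
```

Request:
carry_out(deltas="-5.5 -18 3 0 0 0 0.65;-5.5 -18 3 0 0 0 0.65;-5.5 -18 3 0 0 0 0.65")

```text
time_s: 1.98
eef_pos: [0.4923, 0.1722, 0.1202]
eef_rot: [0.001, 0.948, -0.318, 0.0]
wrist_force: [0.2, 0.2, 0.4]
opening: 0.348
grasp_force: 0.0
```

Run:
```python
from h import *
y=np.radians(-37);delta(.493,.1755,.006,y);p,R=pose();print(p)
cv2.imwrite("pics/w1.png",vision.camera("wrist"))
```

```text
[ -1.6  -3.3 114.2] [ 0.002 -0.002 -0.001]
[0.49232194 0.17218596 0.12020895]
```

View pics/w1.png

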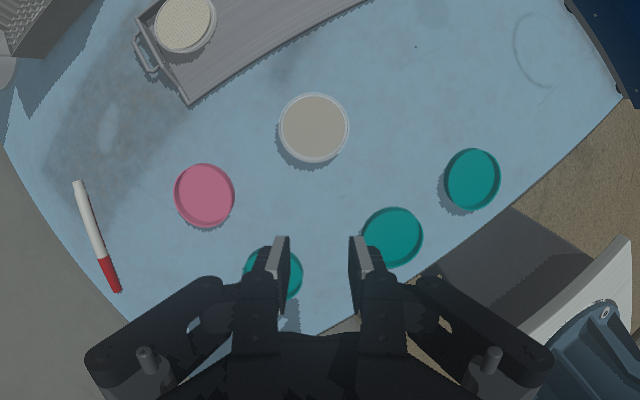

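The wrist view shows the plate at (313,128), ahead of the open fingers, whose tips are at about (283,240) and (355,240). The way ahead is clear. I'll check the plate position from this view, then go down.

```bash
cat >> h.py <<'E'
def wpix2w(u,v,z,p=None,R=None):
    if p is None:p,R=pose()
    m=vision.camera_model("wrist");K=m["K"];H=m["hand_eye"]
    d=np.array([u-K[0,2],v-K[1,2]])/K[0,0];r=np.linalg.norm(d)
    ray=np.array([*(d/r*np.sin(r)),np.cos(r)])
    c=R.apply(H[:3,3])+p;w=R.apply(H[:3,:3]@ray);return c+w*(z-c[2])/w[2]
E
python3 - <<'E'
from h import *
p,R=pose()
print(wpix2w(313,128,.014),wpix2w(191,104,.009),t2w(-.0505,.106),wpix2w(173,24,.018))
delta(.493,.1755,.006,np.radians(-37))
E
```

```text
[0.5390358  0.14315887 0.014     ] [0.62118341 0.21229386 0.009     ] [0.61594331 0.21573397] [0.68634369 0.1799114  0.018     ]
[ -1.9  -3.3 114.4] [ 0.002 -0.002 -0.002]
```

Request:
carry_out(deltas="-1 -2 60 0 0 0 0.65;-1 -2 100 0 0 0 0.65;-1 -2 114 0 0 0 0.65;-1 -2 114 0 0 0 0.65;-1 -2 114 0 0 0 0.65")

```text
time_s: 2.65
eef_pos: [0.4949, 0.1752, 0.0082]
eef_rot: [0.0, 0.948, -0.318, 0.002]
wrist_force: [-0.4, 0.8, 0.4]
opening: 0.347
grasp_force: 0.0
```

Run:
```python
from h import *
y=np.radians(-43.5);delta(.508,.1712,.005,y);delta(.5126,.1671,.005,y);delta(*(t2w(-.087,0)-.035*np.array([np.cos(y),np.sin(y)])),.005,y)
```

```text
[12.8 -4.7  3.2] [-0.001 -0.004  0.112]
[19.  -4.2  3.2] [-0.001 -0.004  0.112]
[60.4  0.5  3.4] [-0.001 -0.004  0.112]
```

Request:
carry_out(deltas="5 -4.5 3 0 -0.003 0.112 0.65;12 -4.6 3 0 -0.003 0.112 0.65;18 -4.3 3 0 -0.003 0.112 0.65;23 -3.7 3 0 -0.003 0.112 0.65;28 -3.2 3 0 -0.003 0.112 0.65;34 -2.5 3 0 -0.003 0.112 0.65;40 -2 3 0 -0.003 0.112 0.65;46 -1.2 3 0 -0.003 0.112 0.65;52 -0.5 3 0 -0.003 0.112 0.65;57 0.1 3 0 -0.003 0.112 0.65;60 0.5 3 0 -0.003 0.112 0.65;60 0.5 3 0 -0.003 0.112 0.65")

```text
time_s: 4.15
eef_pos: [0.541, 0.1386, 0.0034]
eef_rot: [0.0, 0.929, -0.37, -0.001]
wrist_force: [-0.5, -0.3, -0.5]
opening: 0.346
grasp_force: 0.0
```

Run:
```python
from h import *
p,R=pose();i=vision.camera("wrist");np.savez("w2",p=p,q=R.as_quat());print(p,w2t(p))
cv2.imwrite("pics/w2.png",i)
```

```text
[0.54098897 0.13856492 0.00340599] [-0.11668172  0.0211873 ]
```

View pics/w2.png

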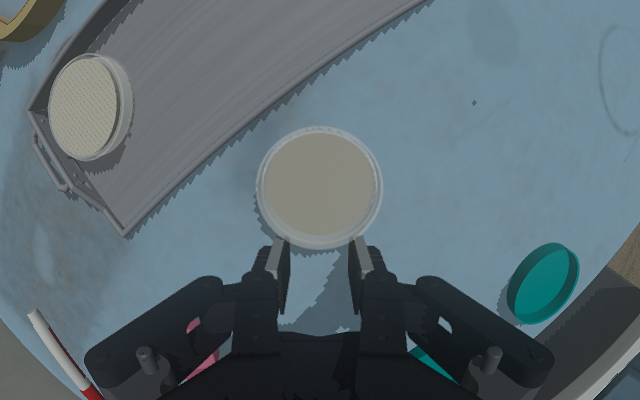

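The plate sits cradled at (319,187), centred between the fingers. The lip's left corner is at (124,236), and its edge runs through about (262,122) and (400,25).

Run:
```python
from h import *
f=np.load("w2.npz");p=f["p"];R=Ro.from_quat(f["q"])
for n,u,v,z in(("plate",319,187,.014),("lipL",124,236,.009),("lip",208,168,.009),("lip",262,122,.009),("lip",400,25,.009),("pl_left",84,107,.018)):
    w=wpix2w(u,v,z,p,R);print(n,w.round(4),w2t(w).round(4))
for u,v in((258,187),(381,187),(319,127)): print(wpix2w(u,v,.012,p,R).round(4))
```

```text
plate [0.5676 0.1139 0.014 ] [-0.0876 -0.0004]
lipL [0.6217 0.2135 0.009 ] [-0.0445  0.1044]
lip [0.6093 0.1463 0.009 ] [-0.0496  0.0362]
lip [0.6057 0.1126 0.009 ] [-0.0495  0.0024]
lip [0.5964 0.037  0.009 ] [-0.0506 -0.0738]
pl_left [0.6806 0.1698 0.018 ] [0.0188 0.0673]
[0.5862 0.1343 0.012 ]
[0.5479 0.0938 0.012 ]
[0.5866 0.0959 0.012 ]
```

Run:
```python
from h import *
delta(*t2w(-.140,-.0005),.006,YAW);delta(*t2w(-.126,-.0005),.005,YAW)
delta(*t2w(-.1145,-.0005),.005,YAW)
```

```text
[-5.2 31.4 -2.6] [ 0.001  0.001 -0.65 ]
[ 5.9 22.9 -1.6] [ 0.001  0.001 -0.65 ]
[15.1 15.9 -1.6] [ 0.001  0.001 -0.65 ]
```

Request:
carry_out(deltas="-10 0 -2 0 0 0 0.65;-22 2 -2 0 0 0 0.65;-20 15 -2 0.001 0.001 -0.2 0.65;-14 25 -2 0.001 0.001 -0.4 0.65;-5.2 31.4 -2 0.001 0.001 -0.6 0.65;-5.2 31.4 -2 0.001 0.001 -0.65 0.65;-5.2 31.4 -2 0.001 0.001 -0.65 0.65;-5.2 31.4 -2 0.001 0.001 -0.65 0.65")

```text
time_s: 5.2
eef_pos: [0.515, 0.12, 0.0055]
eef_rot: [-0.0, 0.999, -0.055, -0.0]
wrist_force: [0.5, 0.4, -0.2]
opening: 0.351
grasp_force: 0.0
```

Run:
```python
from h import *
p,R=pose();print(w2t(p),p[2])
delta(*t2w(-.140,-.0005),.006,YAW);delta(*t2w(-.126,-.0005),.005,YAW)
delta(*t2w(-.1145,-.0005),.005,YAW)
```

```text
[-1.40540847e-01 -5.54120113e-05] 0.005464704102933919
[ 0.5  0.4 -0.5] [-0.     0.    -0.001]
[14.5  0.4  0.5] [-0.     0.    -0.001]
[26.   0.4  0.5] [-0.     0.    -0.001]
```

Request:
carry_out(deltas="8 0.4 1 0 0 0 0.65;14 0.4 1 0 0 0 0.65;17 0.4 1 0 0 0 0.65;20 0.4 1 0 0 0 0.65;23 0.4 1 0 0 0 0.65;25 0.4 1 0 0 0 0.65;26 0.4 1 0 0 0 0.65;27 0.4 1 0 0 0 0.65;27 0.4 1 0 0 0 0.65;27 0.4 1 0 0 0 0.65")

```text
time_s: 6.45
eef_pos: [0.5422, 0.1162, 0.0045]
eef_rot: [-0.0, 0.999, -0.054, -0.0]
wrist_force: [-1.1, -0.5, -0.2]
opening: 0.348
grasp_force: 0.0
```

Run:
```python
from h import *
p,R=pose();print(w2t(p),p[2],R.as_matrix()[:,2].round(4))
cv2.imwrite("pics/w3.png",vision.camera("wrist"))
```

```text
[-0.11304308 -0.00086902] 0.004472628615185142 [-2.e-04  4.e-04 -1.e+00]
```

View pics/w3.png

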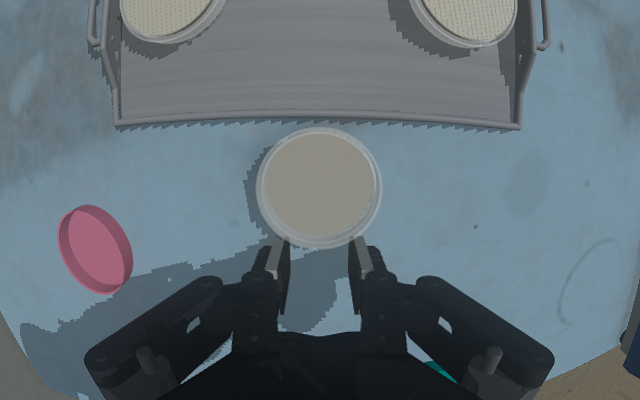

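The plate's rim at (319,127) is within about 2 mm of the lip edge (row ~122). It is centred: the lip ends are at columns 116 and 520. I'll push until it touches.

Request:
carry_out(deltas="1 0 0 0 0 0 0.65;2 0 0 0 0 0 0.65;3 0 0 0 0 0 0.65;3 0 0 0 0 0 0.65")

```text
time_s: 7.0
eef_pos: [0.5453, 0.1159, 0.0044]
eef_rot: [-0.0, 0.999, -0.054, -0.0]
wrist_force: [-0.8, -0.3, 0.4]
opening: 0.351
grasp_force: 0.0
```

Request:
carry_out(deltas="1 0 0 0 0 0 0.65;2 0 0 0 0 0 0.65;2 0 0 0 0 0 0.65")

```text
time_s: 7.38
eef_pos: [0.5467, 0.1157, 0.0043]
eef_rot: [-0.0, 0.999, -0.054, -0.001]
wrist_force: [-2.9, -0.5, 1.5]
opening: 0.352
grasp_force: 1.2
```

Request:
carry_out(deltas="1 0 -2 0 0 0 0.65;1 0 -4.5 0 0 0 0.65;1.4 0 -9 0 0 0 0.65;2.1 0 -13.4 0 0 0 0.65;3.3 0 -17.8 0 0 0 0.65")

```text
time_s: 8.0
eef_pos: [0.5508, 0.1153, 0.0228]
eef_rot: [-0.0, 0.999, -0.054, 0.0]
wrist_force: [-2.6, 0.5, 0.8]
opening: 0.352
grasp_force: 1.5
```

```bash
cat >> h.py <<'E'
def duo(n):
    w=vision.camera("wrist");s=vision.camera("scene")
    u,v=w2pix("scene",[*t2w(-.05,0),.02]).astype(int)
    s=cv2.resize(s[v-40:v+40,u-60:u+60],(600,400),interpolation=cv2.INTER_CUBIC)
    w=cv2.resize(w[:300,60:580],(347,200));s=s[:,:]
    o=np.zeros((600,600,3),np.uint8);o[:400]=s;o[400:,:347]=w;cv2.imwrite(n,o)
E
python3 - <<'E'
from h import *
p,R=pose();print(w2t(p),p[2]);duo("pics/d1.png")
E
```

```text
[-0.10439078 -0.00085363] 0.022828933594389377
```

View pics/d1.png

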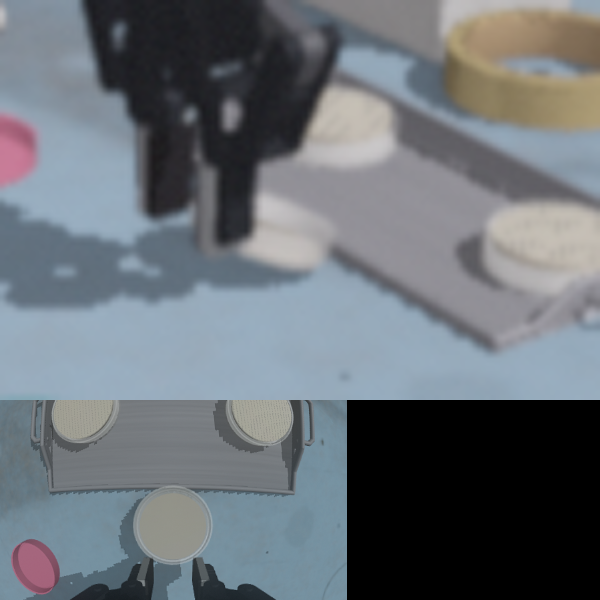

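The plate's near side is rising (underside visible at about (290,250)) and its far edge is on the lip. I'll continue along the arc.

Request:
carry_out(deltas="1.6 0 -4.2 0 0 0 0.65;3.4 0 -8.3 0 0 0 0.65;5.6 0 -12.2 0 0 0 0.65;8.2 0 -15.9 0 0 0 0.65;11.1 0 -19.3 0 0 0 0.65")

```text
time_s: 8.72
eef_pos: [0.5622, 0.1141, 0.042]
eef_rot: [-0.0, 0.999, -0.054, 0.0]
wrist_force: [-1.1, 1.0, 1.3]
opening: 0.352
grasp_force: 0.3
```

Request:
carry_out(deltas="3.7 0 -2.6 0 0 0 0.65;7 0 -5.5 0 0 0 0.65;10.7 0 -8.1 0 0 0 0.65;14.5 0 -10.3 0 0 0 0.65")

```text
time_s: 9.22
eef_pos: [0.5763, 0.1126, 0.0523]
eef_rot: [-0.0, 0.999, -0.054, -0.0]
wrist_force: [-3.3, 0.7, 4.9]
opening: 0.351
grasp_force: 2.8
```

Run:
```python
from h import *
p,R=pose();print(w2t(p),p[2]);duo("pics/d2.png")
```

```text
[-0.07877405 -0.000796  ] 0.05229494882556694
```

View pics/d2.png

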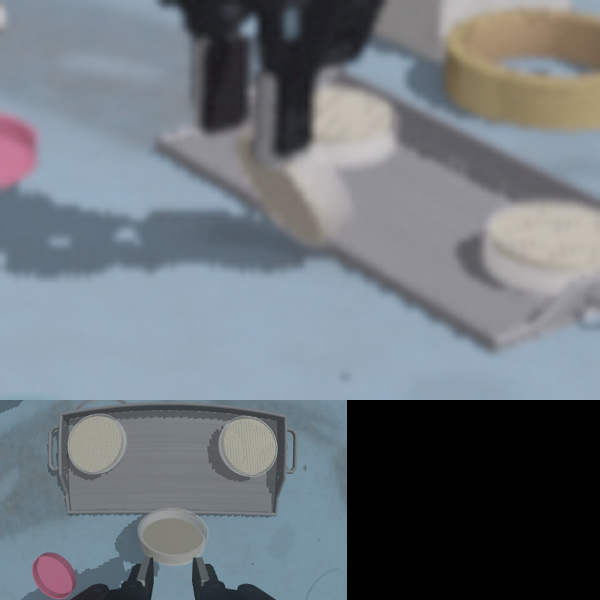

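The plate stands on the lip at about 65° (scene crop (290,200)) and is still centred. I'll keep going with slightly less pressure.

Request:
carry_out(deltas="3.8 0 -2.3 0 0 0 0.65;8 0 -3.9 0 0 0 0.65;12.3 0 -5.1 0 0 0 0.65;16.7 0 -5.9 0 0 0 0.65")

```text
time_s: 9.82
eef_pos: [0.5941, 0.1106, 0.0588]
eef_rot: [-0.0, 0.999, -0.054, 0.001]
wrist_force: [-0.9, 0.5, 6.2]
opening: 0.346
grasp_force: 3.0
```

Request:
carry_out(deltas="4.5 0 -0.8 0 0 0 0.65;9 0 -0.8 0 0 0 0.65;13.4 0 -0.4 0 0 0 0.65;17.9 0 0.4 0 0 0 0.65;22.3 0 1.6 0 0 0 0.65")

```text
time_s: 10.45
eef_pos: [0.6174, 0.1075, 0.0576]
eef_rot: [0.0, 0.999, -0.054, 0.002]
wrist_force: [1.5, -1.0, 6.5]
opening: 0.349
grasp_force: 2.9
```

Request:
carry_out(deltas="4.2 0 1.4 0 0 0 0.65;8.2 0 3.2 0 0 0 0.65;12 0 5.2 0 0 0 0.65;15 0 7 0 0 0 0.65;15 0 -3 0 0 0 0.65;10 0 -15 0 0 0 0.65;10 0 -15 0 0 0 0.65")

```text
time_s: 11.32
eef_pos: [0.6249, 0.1075, 0.0724]
eef_rot: [-0.0, 0.999, -0.054, 0.001]
wrist_force: [0.5, -0.1, 0.2]
opening: 0.35
grasp_force: 0.0
```

Run:
```python
from h import *
p,R=pose();print(w2t(p),p[2]);duo("pics/d3.png")
```

```text
[-0.02986541 -0.00065879] 0.0724363169785053
```

View pics/d3.png

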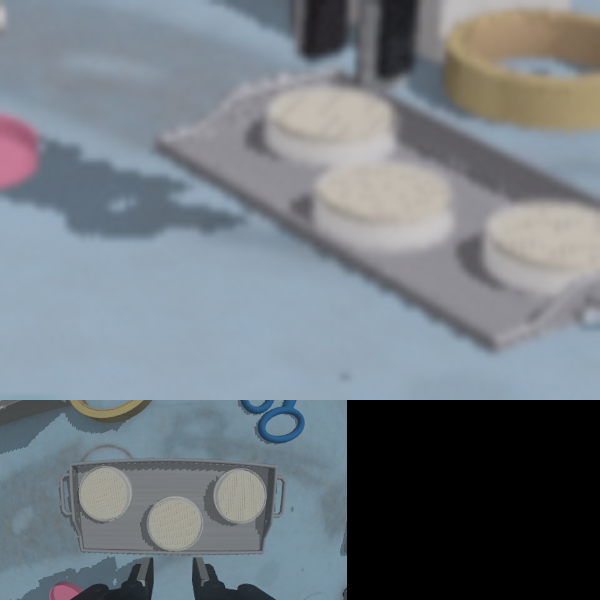

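The plate has turned right over and lies flat in the tray at wrist pixel ≈(322,184), with the neighbours at (217,140) and (420,142). I'll compute positions for the final push.

Run:
```python
from h import *
p,R=pose()
for u,v in((322,184),(217,140),(420,142)):print(w2t(wpix2w(u,v,.018)).round(4))
print(w2t(wpix2w(60+80*1.5,150*1.5,.009)),w2t(wpix2w(60+265*1.5,153*1.5,.009)))
delta(*t2w(-.065,-.001),.075,YAW);delta(*t2w(-.065,-.001),.012,YAW)
```

```text
[-0.0084 -0.0019]
[0.0216 0.067 ]
[ 0.0204 -0.0661]
[-0.04256452  0.10646053] [-0.04595878 -0.10653705]
[-34.7   0.2  -3.7] [-0.  0.  0.]
[-34.6   0.3  59.3] [-0.  0.  0.]
```

Request:
carry_out(deltas="-35 -0.7 0 0 0 0 0.65;-35 -0.7 0 0 0 0 0.65;-35 -0.7 30 0 0 0 0.65;-35 -0.7 55 0 0 0 0.65;-35 -0.7 61 0 0 0 0.65;-35 -0.7 61 0 0 0 0.65;-35 -0.7 61 0 0 0 0.65")

```text
time_s: 12.3
eef_pos: [0.5911, 0.1117, 0.0113]
eef_rot: [-0.0, 0.999, -0.054, 0.001]
wrist_force: [0.3, 0.2, 0.3]
opening: 0.351
grasp_force: 0.0
```

Run:
```python
from h import *
p,R=pose();print(w2t(p),p[2])
delta(*t2w(-.045,0),.011,YAW);delta(*t2w(-.0155,0),.011,YAW)
```

```text
[-6.39822859e-02 -8.64111947e-05] 0.01129670855795117
[19.  -0.1  0.3] [-0.001 -0.002 -0.   ]
[48.5 -0.1  0.4] [-0.001 -0.002 -0.   ]
```

Request:
carry_out(deltas="8 0 0 0 0 0 0.65;15 0 0 0 0 0 0.65;19 0 0 0 0 0 0.65;22 0 0 0 0 0 0.65;26 0 0 0 0 0 0.65;30 0 0 0 0 0 0.65;34 0 0 0 0 0 0.65;38 0 0 0 0 0 0.65;42 0 0 0 0 0 0.65;45 0 0 0 0 0 0.65;48 0 0 0 0 0 0.65;48 0 0 0 0 0 0.65")

```text
time_s: 13.8
eef_pos: [0.6379, 0.1065, 0.0101]
eef_rot: [-0.0, 0.999, -0.054, -0.0]
wrist_force: [0.8, 0.4, 0.7]
opening: 0.35
grasp_force: 0.0
```

Next I advance slowly until it touches the rear wall.

Request:
carry_out(deltas="1 0 0 0 0 0 0.65;2 0 0 0 0 0 0.65;3 0 0 0 0 0 0.65;3 0 0 0 0 0 0.65")

```text
time_s: 14.3
eef_pos: [0.6407, 0.1062, 0.0102]
eef_rot: [-0.0, 0.999, -0.054, -0.0]
wrist_force: [-0.2, -0.4, 0.9]
opening: 0.352
grasp_force: 0.0
```

Request:
carry_out(deltas="1 0 0 0 0 0 0.65;2 0 0 0 0 0 0.65;2 0 0 0 0 0 0.65")

```text
time_s: 14.68
eef_pos: [0.6427, 0.106, 0.0101]
eef_rot: [-0.0, 0.999, -0.054, -0.0]
wrist_force: [0.7, -0.5, -0.1]
opening: 0.353
grasp_force: 0.0
```

Request:
carry_out(deltas="1 0 0 0 0 0 0.65;2 0 0 0 0 0 0.65;2 0 0 0 0 0 0.65")

```text
time_s: 15.05
eef_pos: [0.644, 0.1059, 0.0099]
eef_rot: [-0.0, 0.999, -0.054, -0.001]
wrist_force: [-4.4, -0.1, 1.0]
opening: 0.352
grasp_force: 1.4
```

Contact with the wall. I'll back off, lift and check.

Request:
carry_out(deltas="-5 0 0 0 0 0 0.65;-15 0 0 0 0 0 0.65;-20 0 -10 0 0 0 0.65;-25 0 -50 0 0 0 0.65;-30 0 -90 0 0 0 0.65;-30 0 -100 0 0 0 0.65;-30 0 -100 0 0 0 0.65;-30 0 -100 0 0 0 0.65")

```text
time_s: 16.05
eef_pos: [0.6137, 0.109, 0.1086]
eef_rot: [-0.0, 0.999, -0.054, -0.001]
wrist_force: [0.2, -0.1, 1.0]
opening: 0.351
grasp_force: 0.0
```

Run:
```python
from h import *
s=vision.camera("scene");t=vision.camera("top");w=vision.camera("wrist")
u,v=w2pix("scene",[*t2w(0,0),.02]).astype(int)
o=np.zeros((600,800,3),np.uint8)
o[:300,:400]=cv2.resize(s[v-38:v+37,u-50:u+50],(400,300),interpolation=cv2.INTER_CUBIC)
o[:300,400:]=cv2.resize(t[130:205,260:360],(400,300),interpolation=cv2.INTER_CUBIC)
o[300:,:]=w[0:300:1,:][:,:].copy() if 0 else cv2.resize(w[:150,120:520],(800,300))
cv2.imwrite("pics/d4.png",o);p,R=pose();print(w2t(p),p[2]);np.savez("w4",p=p,q=R.as_quat())
```

```text
[-0.04101438 -0.00036209] 0.10849704907093907
```

View pics/d4.png

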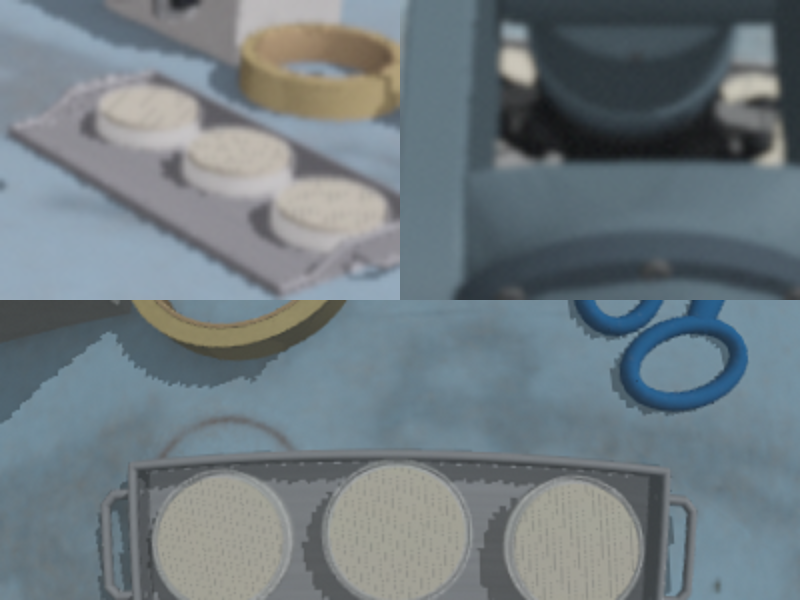

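All three plates lie flat, upside down and in line against the rear wall. The middle one has equal gaps (291→325 and 470→505), and the fingers are clear.

```bash
python3 -c "
from bench import ctrl;print(ctrl.hand_in())"
```

```text
the job is handed in; nothing more can be done
None
```

The plate was turned over on the lip and now lies flat, upside down, against the rear wall midway between the other two plates; the fingers are clear and the job is handed in, at about 16 s of the 69 s allowed.

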